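# Mount the lamp carriage on the microscope bench rail

### The job

Pick up the lamp carriage by its white lamp head and slide it onto the dovetail rail from the rail's open end, all the way home against the red stop so that the stop's brass spring nose is pushed in. Then tighten the carriage's black side clamp knob clockwise (seen from above) until it grips the rail firmly, without ramming or overtightening, and let go. Leave the other things on the bench as they are.

Things in the scene. Friction and masses are not known exactly. Their poses are not given: they have to be found in the camera images.
- lamp (a point): Where to grasp the carriage: centre of the white lamp head's upper part. The head is 30 mm wide along x, 42 mm along y; its top is 16 mm above this point, its foot 40 mm below. Carriage axes: z up, the groove runs along y, the glass lens faces +y, the knob sticks out in +x. It slides on in its own +y direction. Stands on the table at the start.
- carriage: The whole lamp carriage (0.4 to 0.65 kg), by the centre of its underside, 68 mm below the lamp point; same axes. Its dark body is 68 mm (x) by 60 mm (y, so +-30 mm) and 28 mm tall, with an undercut dovetail groove below, open at both ends: 1.2 mm of play on each side and about 2 mm of play upwards.
- clamp_knob (a point): Where to grasp the round black clamp knob, on its upright axis, 66 mm in +x and 31 mm below the lamp point; carriage axes. 28 mm across; top 9 mm above, lower edge 13 mm below. Its 18 mm wide arm (top 23 mm below) runs in -x. Fingers go on its +y and -y sides; the lamp head is 51 mm off in -x, its top 47 mm above this point.
- knob_top (a point): Centre of the knob's top face, 9 mm above its grasp point; carriage axes. Clockwise from above tightens. It turns against its own friction (0.3 N m, keeps it where it is left; felt less or not at all while held still) until its hidden pad bites on the rail, after 0.7 to 1.8 rad (varies, not measured); then the torque climbs by about 0.65 N m per rad. Firm: 0.2 to 0.4 N m of climb, 0.3 to 0.6 rad past the bite.
- rail: Fixed rail: white base 75 x 280 x 20 mm (h) with an aluminium dovetail on top, 260 mm long, 14 mm high, 36 mm wide above, 24 below. Origin: under the base on the table, at the dovetail's mid-length; z up, y along the rail from open end (y = -130 mm) to stop. The carriage's y goes along the rail's y. Seated, the lamp point is at x = 0, z = 89.5 mm here.
- rail_mouth (a point): Middle of the dovetail's top at the open end, 34 mm above the table; rail axes. The last 14 mm taper as a lead-in. The red stop block (56 mm wide, 55 high) is clamped across the rail, its face anywhere from 165 to 235 mm in +y of this point: its place changes and is not measured, feel for it. Keep pushes on rail and stop below 20 N.
- scale: Thin yellow graduated strip, 14 x 200 mm, fixed on the rail base beside the dovetail, at its +x side; the red stop is clamped to it. Origin: its middle, 29 mm in +x from the rail's middle line, level with the rail's mid-length, 19 mm above the table; rail axes. It does not tell where the stop is.
- nose (a joint): How far the stop's brass nose is pushed in, m: 0 out (standing 6 mm proud of the stop face), 0.006 flush. Weak spring, 0.1 to 0.6 N: too weak to push the carriage back and hardly felt; the stop face behind it is hard.
- slide_tray: blue open slide tray with dividers, 90 x 130 x 30 mm; origin under its centre. Bystander.
- oil_bottle: amber dropper bottle with a black cap, diameter 38, 75 mm tall; origin under its centre. Bystander.
- dish: closed glass dish, diameter 90, 16 mm tall; origin under its centre. Bystander.
- objective: steel objective lens standing on end, diameter 28, 46 mm tall; origin under its centre. Bystander.
- filter_post: dark foot 60 x 50 x 14 mm with a post and a black green-glazed filter frame, 106 mm tall; origin under its centre. It looks a little like the carriage but has no knob and no lamp. Bystander.
- driver: red-handled screwdriver lying flat, 150 mm long. Bystander.
- slide_box: green slide box 80 x 55 x 35 mm; origin under its centre. Bystander.

How it is judged:
By the outcome, as a careful person would: the job done as asked, in the order asked, and still so for the second after the job is handed in, with the robot touching nothing.
It also fails if it takes over 72 s, if anything falls off the work surface, if the arm or the gripper's body presses on something with over 40 N, if the wrist force passes 120 N, or if a joint passes its speed limit or range.

### The arm

A 6-joint arm with a two-finger parallel gripper is mounted at the origin on the work surface. World frame = base frame: x ahead of the robot, y to its left, z up, the work surface at z = 0. Lengths are in mm, angles in rad, forces in N, time in s.
With the tool pointing down it reaches from about 300 to 850 mm from the base axis. Payload 4.2 kg.
Tool frame: the origin (TCP) lies at the very end of the fingers, on their centre line; the grasp point (between the pads) lies robot.grip_point_offset behind it (robot.grip_point_offset is the distance from the TCP to the grasp point, in mm); z points along the fingers, y is the direction in which the jaws open and shut (so a half turn about z gives the same grasp; the last joint's range is limited). The gripper opens to 91 mm and grips with 3 to 60 N. Pads are 32 mm wide; open, the fingers measure 118 mm over their backs; the gripper's body (76 mm by 178 mm) begins 60 mm behind the grasp point.
Start: joints at [1.173, 0.32, 1.565, -0, 1.257, -0.02], TCP at [212.107, 534.466, 213.976] pointing down, gripper open.
Joint ranges: [-3.11, 3.11], [-0.84, 2.01], [0.21, 2.61], [-1.34, 4.49], [0.05, 2.63], [-2.56, 2.56]. Speed limits (rad/s): [2.57, 2.57, 3.14, 3.14, 3.14, 3.14].

### API

Orientations are given as a rotation vector (axis times angle).
In Python, from plant import robot gives the robot as it stands. The module is installed in compiled form; this text tells all that it offers.
- The arm moves only by the tool arm_command, never from a script. Its argument "rows" is a list of rows, each a list of 5 numbers: the shift along the tool's x, y, z in units of 40 mm (1.0 is 40 mm), then the turn about the tool's z in rad, then the closure, from 0 (fully open) to 1 (shut). In form: [[dx, dy, dz, yaw, gripper], ...]. A call has 1 to 20 rows; each row is the pose to reach, as a shift and turn from the pose commanded when the call began, along the tool's axes at that moment; what a row does not reach only later rows make up. A row lasts 1/10 s, in which the tool goes at most 50 mm and 8.59 degrees, less where a joint would pass 70% of its speed; a pose out of reach is approached as far as the arm can. A call with a gripper value outside its range is refused whole. The fingers move at their own pace and stop on an object; "newtons" is the grip in N (left out, the last holds). Time passes only in rows, so rows that repeat a pose let the fingers close. It gives the time, the measured TCP pose, the force and the opening at its end, in the units of the state.
- robot.get_obs(): the state, without advancing time (a new reading comes with each control period).
- robot.grab_frame(name): name is "scene" or "top"; returns the picture (384x512x3 uint8, red, green, blue); there is no depth.
- robot.calibration(name): a dict with "vertical_fov" (degrees; the focal length in pixels is half the picture's height over the tangent of half this angle, whatever the lens; pixels are square), "cx", "cy" (the principal point, pixels), "R" (3x3) and "t" (3): a world point X has camera coordinates R X + t. Camera axes: x right, y down, z forward; pixel columns grow to the right and rows downward; lengths in mm; the calibration is good to about 2 mm. A picture is of the moment at which its call begins. calibration takes no time and is no camera call.
- robot.sign_off(): hands the job in, once; it reports no verdict.
Trained networks look in the newest picture that a camera, given by its name, has taken for a name from the list of things; names that differ only in an ending like _2 or _b are one class to them, and where a whole thing is asked for, a point or a joint stands for the part that bears it (a point fixed in the world has none). Each returns a list of dicts, best first, with "p" (0 to 1); they miss things now and then, are a little off and sometimes report something else, mostly with a low value. They report only what shows in the picture. A call takes as long as a camera call.
- robot.recognise(camera, name): "extent" ([left, top, right, bottom] in pixels, round what is visible of it).
- robot.landmark_of(camera, name): "point" ([column, row] in pixels: a listed point, or the origin of a listed thing).
The state is a dict: "clock": time; "joint_positions": joint angles; "joint_velocities": joint speeds; "joint_efforts": joint torques, N m; "position": TCP position; "tool_rot": TCP orientation; "force": force on the tool from outside, world axes, zero at the start; "moment": the same for the moment, N m; "grip_width": finger opening in mm.
Only numpy, scipy, OpenCV 4.12 (cv2) and the standard library are available. Lean on these libraries where they do the work, as an engineer would, in place of code of your own. Each camera call takes 0.05 s, during which the arm holds its last target. There are 200 camera calls.

## Working session

There is one attempt and no reset: what is moved stays moved. The work goes in short steps, Python scripts to look and compute and a tool call to move; the robot and the scene stay as the last step left them, time stands still between calls to the robot, and variables do not carry over. Pictures are saved under pics/ and viewed, about 8 in all and at most 12, crops included, and the job is handed in when it is done.

Besides the shell and the picture viewer there is one more tool, called after "Request:" in YAML: its name, and indented under it one key for each argument. arm_command: Moves the arm, as the interface text tells. Its arguments: {"type":"object","properties":{"rows":{"type":"array","items":{"type":"array","items":{"type":"number"}}},"newtons":{"type":"number"}},"required":["rows"]}

```bash
mkdir -p pics
cat > h.py <<'E'
from plant import robot
import numpy as np, cv2
from scipy.spatial.transform import Rotation as Ro
def cal(n):
    c=robot.calibration(n); f=192/np.tan(np.radians(c["vertical_fov"])/2)
    return c,f,np.array(c["R"]),np.array(c["t"])
def ray(n,p):
    c,f,R,t=cal(n); d=R.T@np.array([(p[0]-c["cx"])/f,(p[1]-c["cy"])/f,1]); return -R.T@t,d
def onz(n,p,z):
    o,d=ray(n,p); return o+d*(z-o[2])/d[2]
def proj(n,X):
    c,f,R,t=cal(n); q=R@np.array(X)+t; return np.array([f*q[0]/q[2]+c["cx"],f*q[1]/q[2]+c["cy"]])
def tri(p1,p2):
    o1,d1=ray("scene",p1);o2,d2=ray("top",p2)
    s=np.linalg.lstsq(np.c_[d1,-d2],o2-o1,rcond=None)[0]; a=o1+s[0]*d1;b=o2+s[1]*d2
    return (a+b)/2,np.linalg.norm(a-b)
def snap(n,fn,box=None,k=1):
    im=robot.grab_frame(n)[:,:,::-1]
    if box: im=im[box[1]:box[3],box[0]:box[2]]
    cv2.imwrite("pics/"+fn,cv2.resize(im,None,fx=k,fy=k,interpolation=cv2.INTER_CUBIC));
E
cat > a.py <<'E'
from h import *
np.set_printoptions(precision=1,suppress=True)
a=robot.grab_frame("scene");b=robot.grab_frame("top")
cv2.imwrite("pics/s0.png",a[:,:,::-1]);cv2.imwrite("pics/t0.png",b[:,:,::-1])
for c in("scene","top"):
    q=cal(c);print(c,q[0],-q[2].T@q[3])
for n in["lamp","carriage","clamp_knob","knob_top","rail","rail_mouth","scale"]:
    L={c:robot.landmark_of(c,n) for c in("scene","top")}
    for c in L: print(n,c,[(np.array(d["point"]),round(d["p"],2)) for d in L[c][:3]])
    if L["scene"] and L["top"]: print("  tri",*tri(L["scene"][0]["point"],L["top"][0]["point"]))
print(robot.get_obs(),robot.grip_point_offset)
E
python3 a.py
```

```text
scene {'vertical_fov': 57.92677384951929, 'cx': 254.37965919348483, 'cy': 188.71570989474168, 'R': array([[-0.8,  0.6,  0. ],
       [ 0.4,  0.5, -0.8],
       [-0.5, -0.6, -0.6]]), 't': array([ 401.2, -187.6, 1167.5])} [958.6 524.6 604.2]
top {'vertical_fov': 46.94654573285307, 'cx': 253.1370480536634, 'cy': 198.3645710310043, 'R': array([[ 0. , -1. ,  0. ],
       [-1. , -0. , -0.1],
       [ 0.1, -0. , -1. ]]), 't': array([  21.5,  559. , 1195.5])} [ 403.4   46.1 1255.9]
lamp scene [(array([198.5, 136.9]), 0.61)]
lamp top [(array([358.5, 206.5]), 0.57), (array([324.3, 271.5]), 0.43)]
  tri [ 532.7 -247.4   77.4] 10.30221860117721
carriage scene [(array([200.9, 155.5]), 0.93), (array([259.2, 230.8]), 0.25)]
carriage top [(array([349.9, 215.8]), 0.72)]
  tri [ 521.5 -247.     5.9] 9.327050484517423
clamp_knob scene [(array([176.1, 154. ]), 0.65), (array([203.4, 284.9]), 0.61)]
clamp_knob top [(array([358. , 190.9]), 0.91), (array([218.6, 127. ]), 0.59)]
  tri [ 591.  -265.    31.8] 11.874098033926252
knob_top scene [(array([177.8, 149.7]), 0.78)]
knob_top top [(array([357.1, 184.5])
[... 241 characters left out ...]
([268.8, 228.9]), 0.29)]
rail_mouth top [(array([271.7, 202.3]), 0.93)]
  tri [550.8 -21.4  35.4] 6.287350726351798
scale scene [(array([371.1, 289. ]), 0.66), (array([294. , 353.7]), 0.64), (array([259.7, 229. ]), 0.6)]
scale top [(array([226.9, 186.1]), 0.78)]
  tri [553.3 233.8 -10.4] 266.0699974687108
{'clock': 0.8, 'joint_positions': array([ 1.2,  0.3,  1.6, -0. ,  1.3, -0. ]), 'joint_velocities': array([ 0., -0.,  0.,  0., -0., -0.]), 'joint_efforts': array([  0. , -41.2, -23.2,   0.1,   0. ,   0. ]), 'position': array([212.1, 534.4, 214. ]), 'tool_rot': array([0.6, 3.1, 0. ]), 'force': array([ 0. , -0.6,  0.3]), 'moment': array([-0. , -0. , -0.1]), 'grip_width': 91.4344210060593} 18.8
```

```bash
python3 -c "
import cv2
a=cv2.imread('pics/s0.png')[80:300,120:400];cv2.imwrite('pics/s0c.png',cv2.resize(a,None,fx=2.7,fy=2.7,interpolation=2))
a=cv2.imread('pics/t0.png')[90:300,150:410];cv2.imwrite('pics/t0c.png',cv2.resize(a,None,fx=2.8,fy=2.8,interpolation=2))"
```

```text
(no output)
```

View pics/s0c.png

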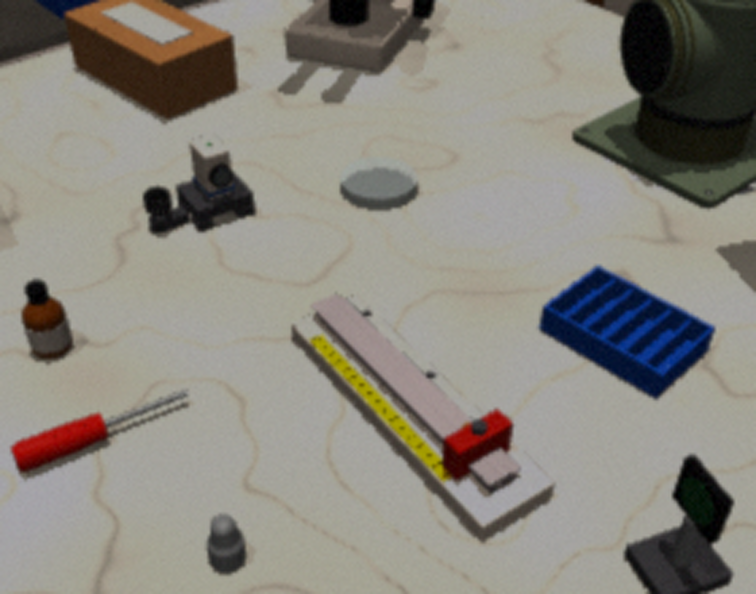

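View pics/t0c.png

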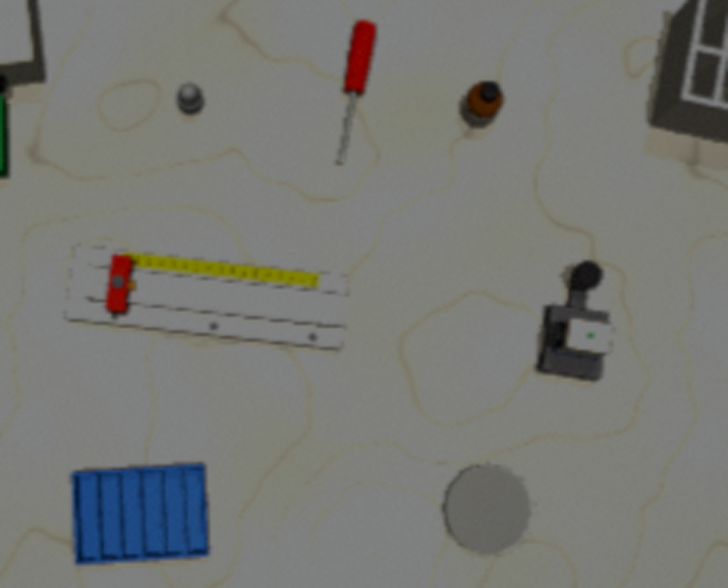

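View pics/t0.png

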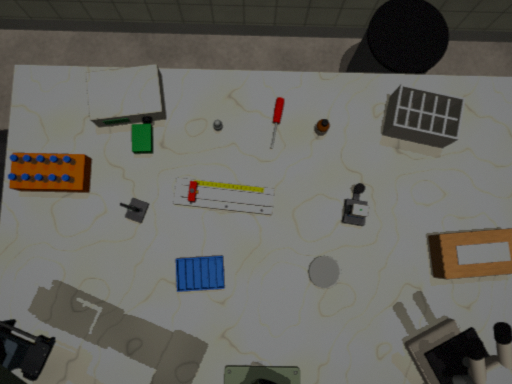

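Scene crop: carriage at full-image ~(198,145), lens facing the camera and +y, knob at (178,152). The rail runs from the mouth at ~(243,190) to the red stop at ~(297,243). In the top view the carriage is at ~(355,207), the knob at (359,188), the mouth at (272,202) and the stop at (193,191). I'll fit the yellow strip and the carriage features below one pixel.

```bash
cat > m.py <<'E'
from h import *
from scipy.optimize import least_squares
np.set_printoptions(precision=2,suppress=True)
I={c:np.mean([robot.grab_frame(c).astype(float) for _ in range(6)],0) for c in("scene","top")}
np.save("I.npy",I)
P={}
for c in I:
    r,g,b=np.moveaxis(I[c],2,0); m=((r+g)/2-b)/(r+g+b+1)
    box=(215,190,300,270) if c=="scene" else (185,175,275,200)
    w=np.zeros_like(m); s=np.s_[box[1]:box[3],box[0]:box[2]]; w[s]=np.clip((m[s]-.08)/.15,0,1); w[s][(g-b)[s]<20]=0
    n,l,st,ce=cv2.connectedComponentsWithStats((w>.3).astype(np.uint8)); k=1+np.argmax(st[1:,4]); 
    w*=cv2.dilate((l==k).astype(np.uint8),np.ones((3,3)))
    ys,xs=np.nonzero(w); P[c]=(xs,ys,w[ys,xs]); 
    Z=np.array([onz(c,(x,y),20)for x,y in zip(xs,ys)])[:,:2]; W=w[ys,xs]
    mu=np.average(Z,axis=0,weights=W); C=np.cov(Z.T,aweights=W); e,v=np.linalg.eigh(C); d=v[:,1]*np.sign(v[1,1])
    L=np.sqrt(12*e); a=mu-d*L[1]/2
    xr=np.array([d[1],-d[0]]); o=a+100*d-29*xr
    print(c,st[k],"ctr",mu,"dir",d,"yaw",np.arctan2(-d[0],d[1]),"L,W",L[::-1],"rail org",o,"mouth",o-130*d)
for c in I:
    for n in("lamp","knob_top","clamp_knob","rail_mouth","rail"):
        q=[robot.landmark_of(c,n) for _ in range(1)]
        z={"lamp":68,"knob_top":46,"clamp_knob":37,"rail_mouth":34,"rail":0}[n]
        print(c,n,[(np.array(d["point"]),round(d["p"],2),onz(c,d["point"],z)) for d in q[0][:2]])
T=robot.get_obs()["tool_rot"];print(Ro.from_rotvec(T).as_matrix())
for c,p in(("scene",(120+208/2.7,80+143/2.7)),("top",(360.4,209.6))): print("headtop",onz(c,p,84))
E
python3 m.py
```

```text
scene [235 204  52  55 445] ctr [595.16 109.1 ] dir [0.09 1.  ] yaw -0.09423289276469135 L,W [196.17  15.37] rail org [566.47 113.74] mouth [554.24 -15.68]
top [194 180  70  13 363] ctr [594.57 100.41] dir [0.09 1.  ] yaw -0.09453189349514347 L,W [194.27  14.49] rail org [565.97 106.  ] mouth [553.7  -23.42]
scene lamp [(array([197.6, 139.5]), 0.67, array([ 531.94, -245.79,   68.  ]))]
scene knob_top [(array([175.5, 150.5]), 0.97, array([ 596.04, -267.49,   46.  ])), (array([204.9, 287.2]), 0.73, array([786.3 , 172.86,  46.  ]))]
scene clamp_knob [(array([178.3, 151.9]), 0.93, array([ 587.62, -268.56,   37.  ])), (array([196.7, 135.8]), 0.24, array([ 497.65, -310.55,   37.  ]))]
scene rail_mouth [(array([239.1, 192.6]), 0.86, array([561.26, -13.12,  34.  ]))]
scene rail [(array([268.7, 228.7]), 0.68, array([564.65, 104.88,   0.  ]))]
top lamp [(array([359.2, 208.7]), 0.66, array([ 531.96, -254.98,   68.  ]))]
top knob_top [(array([358.9, 188.4]), 0.85, array([ 590.97, -260.37,   46.  ]))]
top clamp_knob [(array([360. , 187.7]), 0.76, array([ 594.41, -265.76,   37.  ]))]
top rail_mouth [(array([270.3, 200.6]), 0.9, array([553.3 , -15.43,  34.  ]))]
top rail [(array([229.7, 195.9]), 0.84, array([568.65,  99.35,   0.  ]))]
[[-0.93  0.37  0.  ]
 [ 0.37  0.93  0.  ]
 [ 0.    0.   -1.  ]]
headtop [ 526.6  -254.06   84.  ]
headtop [ 527.88 -254.11   84.  ]
```

Request:
arm_command:
  rows:
    - [-14.67, -15.37, 2.1, 1.3, 0.4]
    - [-14.67, -15.37, 2.1, 1.3, 0.4]
    - [-14.67, -15.37, 2.1, 1.3, 0.4]
    - [-14.67, -15.37, 2.1, 1.3, 0.4]
    - [-14.67, -15.37, 2.1, 1.3, 0.4]
    - [-14.67, -15.37, 2.1, 1.3, 0.4]
    - [-14.67, -15.37, 2.1, 1.3, 0.4]
    - [-14.67, -15.37, 2.1, 1.3, 0.4]
    - [-14.67, -15.37, 2.1, 1.3, 0.4]
    - [-14.67, -15.37, 2.1, 1.3, 0.4]
    - [-14.67, -15.37, 2.1, 1.3, 0.4]
    - [-14.67, -15.37, 2.1, 1.3, 0.4]
    - [-14.67, -15.37, 2.1, 1.3, 0.4]
    - [-14.67, -15.37, 2.1, 1.3, 0.4]
    - [-14.67, -15.37, 2.1, 1.3, 0.4]
    - [-14.67, -15.37, 2.1, 1.3, 0.4]
    - [-14.67, -15.37, 2.1, 1.3, 0.4]
    - [-14.67, -15.37, 2.1, 1.3, 0.4]
    - [-14.67, -15.37, 2.1, 1.3, 0.4]
    - [-14.67, -15.37, 2.1, 1.3, 0.4]
  newtons: 30

```text
clock: 3.9
position: [530.1, -252.4, 129.8]
tool_rot: [-2.336, -2.099, 0.0]
force: [-0.1, -0.1, -0.0]
grip_width: 54.5
```

```bash
cat > go.py <<'E'
# usage: go.py x y z ang(world angle of tool y) -> row
from h import *; import sys
def go(x,y,z,ang):
    o=robot.get_obs(); R=Ro.from_rotvec(o["tool_rot"]).as_matrix(); d=R.T@(np.array([x,y,z])-o["position"])/40
    a=np.arctan2(R[1,1],R[0,1]); dy=(a-ang+np.pi)%(2*np.pi)-np.pi
    return np.round(d,3),round(dy,4),"ang",round(a,4),"pos",o["position"].round(2)
if __name__=="__main__": print(*go(*map(float,sys.argv[1:])))
E
python3 go.py 529.5 -253.5 50 -0.11
python3 - <<'E'
from h import *
for c,b in(("scene",(140,70,280,190)),("top",(310,150,410,250))):
    snap(c,c+"1.png",b,4)
a=cv2.imread("pics/scene1.png");b=cv2.imread("pics/top1.png");h=max(a.shape[0],b.shape[0])
im=np.hstack([cv2.copyMakeBorder(x,0,h-x.shape[0],0,0,0) for x in(a,b)]);cv2.imwrite("pics/c1.png",cv2.resize(im,None,fx=.8,fy=.8))
E
```

```text
[-0.031 -0.01   1.995] 0.0033 ang -0.1067 pos [ 530.1 -252.4  129.8]
```

View pics/c1.png

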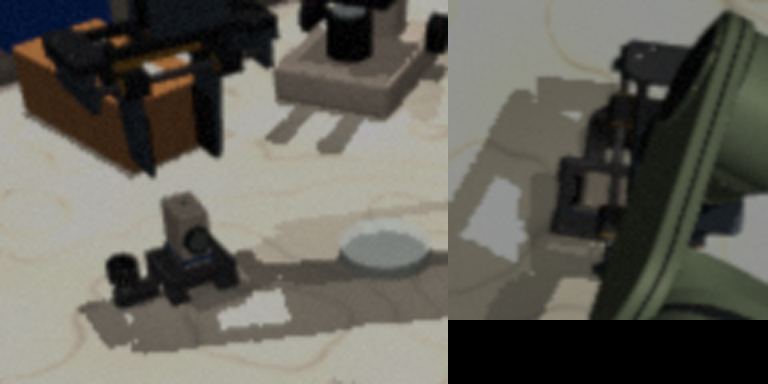

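The scene view shows the fingers above the head, with the jaws along the carriage's x axis. Next I go down and close.

Request:
arm_command:
  rows:
    - [-0.03, -0.01, 0.8, 0, 0.4]
    - [-0.03, -0.01, 1.4, 0, 0.4]
    - [-0.03, -0.01, 1.8, 0, 0.4]
    - [-0.03, -0.01, 2.0, 0, 0.4]
    - [-0.03, -0.01, 2.0, 0, 0.4]
    - [-0.03, -0.01, 2.0, 0, 0.55]
    - [-0.03, -0.01, 2.0, 0, 0.65]
    - [-0.03, -0.01, 2.0, 0, 0.75]
    - [-0.03, -0.01, 2.0, 0, 0.85]
    - [-0.03, -0.01, 2.0, 0, 0.9]
    - [-0.03, -0.01, 2.0, 0, 0.9]
    - [-0.03, -0.01, 2.0, 0, 0.9]
  newtons: 40

```text
clock: 5.2
position: [529.2, -254.7, 50.7]
tool_rot: [-2.336, -2.099, 0.002]
force: [-3.8, 0.3, 5.5]
grip_width: 29.9
```

```bash
python3 go.py 548.3 -81 95 -0.0944
```

```text
[ 4.369  0.008 -1.107] -0.0126 ang -0.107 pos [ 529.24 -254.71   50.74]
```

Request:
arm_command:
  rows:
    - [0, 0, -0.4, 0, 0.9]
    - [0, 0, -0.8, 0, 0.9]
    - [0.4, 0, -1.1, -0.006, 0.9]
    - [1.2, 0, -1.11, -0.0126, 0.9]
    - [2.1, 0.01, -1.11, -0.0126, 0.9]
    - [3.0, 0.01, -1.11, -0.0126, 0.9]
    - [3.8, 0.01, -1.11, -0.0126, 0.9]
    - [4.2, 0.01, -1.11, -0.0126, 0.9]
    - [4.37, 0.01, -1.11, -0.0126, 0.9]
    - [4.37, 0.01, -1.11, -0.0126, 0.9]
    - [4.37, 0.01, -1.11, -0.0126, 0.9]
    - [4.37, 0.01, -1.11, -0.0126, 0.9]
    - [4.37, 0.01, -1.11, -0.0126, 0.9]

```text
clock: 6.5
position: [549.2, -81.8, 94.3]
tool_rot: [2.325, 2.112, -0.0]
force: [0.8, 0.0, -5.8]
grip_width: 30.0
```

```bash
python3 go.py 548.3 -81 73 -0.0944
python3 - <<'E'
from h import *
o=robot.get_obs();print(o["force"],o["moment"],o["clock"])
snap("scene","s2.png",(150,90,300,260),4)
im=cv2.imread("pics/s2.png")
im=cv2.resize(im,(528,598));cv2.imwrite("pics/s2.png",im)
E
```

```text
[ 0.018 -0.025  0.532] -0.0014 ang -0.0958 pos [549.21 -81.83  94.28]
[ 0.76543006  0.04005069 -5.81881048] [-0.0575305   0.17476092 -0.02072405] 6.5
```

View pics/s2.png

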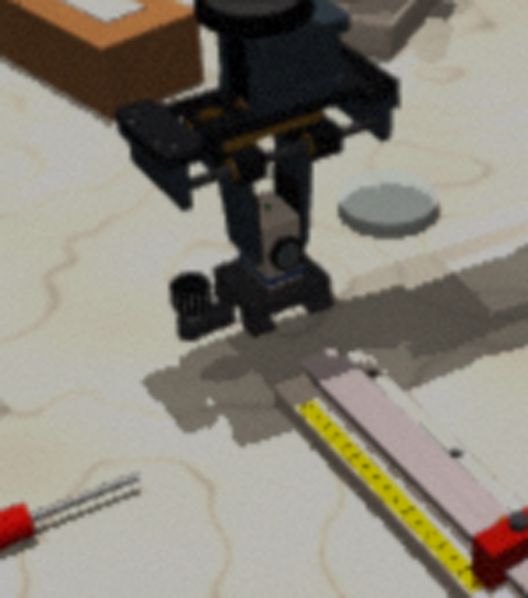

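Run:
```python
from h import *
o=robot.get_obs()
d=np.array([.0944,.9955]);xr=np.array([d[1],-d[0]]);O=np.array([566.2,107.])
W=lambda x,s,z:(*(O+x*xr+s*d),z)
p=o["position"][:2]-O; print("TCP rail x,s",p@xr,p@d)
im=np.mean([robot.grab_frame("scene").astype(float) for _ in range(4)],0)[:,:,::-1]
k=6;x0,y0=190,120;im=cv2.resize(im[y0:y0+100,x0:x0+120],None,fx=k,fy=k,interpolation=2).astype(np.uint8)
def ln(P,c):
    q=[((proj("scene",X)-[x0,y0]+.5)*k).astype(int) for X in P]
    for a,b in zip(q,q[1:]):cv2.line(im,tuple(map(int,a)),tuple(map(int,b)),c,1)
ln([W(-18,60,34),W(-18,-116,34),W(18,-116,34),W(18,60,34)],(0,255,0))
ln([W(-37.5,60,20),W(-37.5,-140,20),W(37.5,-140,20),W(37.5,60,20)],(255,0,0))
s=p@d;x=p@xr;z=o["position"][2]-50.7
ln([W(x-34,s+30,z),W(x+34,s+30,z),W(x+34,s+30,z+28),W(x-34,s+30,z+28),W(x-34,s+30,z)],(0,0,255))
ln([W(x-15,s+21,z+84),W(x+15,s+21,z+84),W(x+15,s-21,z+84)],(0,0,255))
cv2.imwrite("pics/o2.png",im)
```

```text
TCP rail x,s 0.9232108558730868 -189.45162698978712
```

View pics/o2.png

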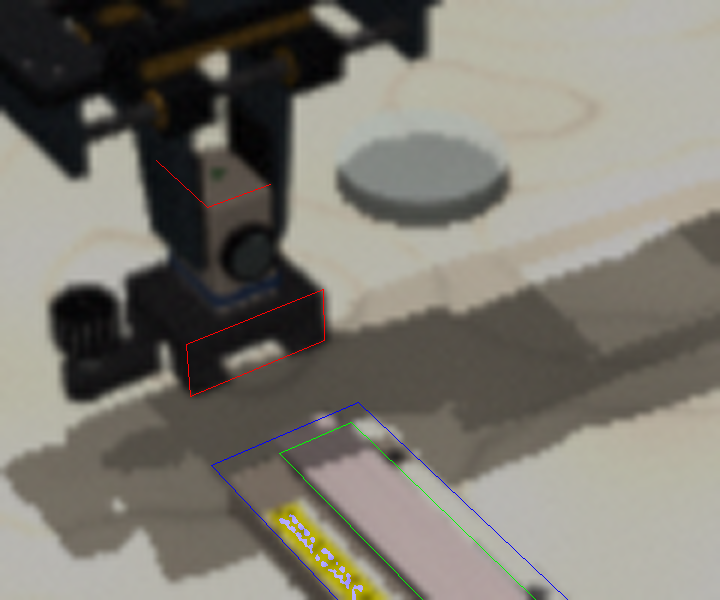

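The overlay shows the carriage model fits well. The rail outline sits somewhat off along the rail and perhaps 1–2 mm sideways, so I'll measure the dovetail's sides directly from profiles.

```bash
cat > prof.py <<'E'
from h import *
I=np.load("I.npy",allow_pickle=True).item()
d=np.array([.0944,.9955]);xr=np.array([d[1],-d[0]]);O=np.array([566.2,107.])
def rect(c,z,xs,ss):
    mp=np.array([[proj(c,(*(O+x*xr+s*d),z)) for x in xs] for s in ss],np.float32)
    return cv2.remap(I[c].astype(np.float32),mp[...,0],mp[...,1],1)
xs=np.arange(-60,61,1.)
fig=[]
for c in("scene","top"):
  for z in(34,20):
    r=rect(c,z,xs,np.arange(-170,130,1.)); fig.append(r)
    for lo,hi in((-100,-40),(-40,20)):
        g=r[lo+170:hi+170].mean(0).mean(1); 
        print(c,z,(lo,hi),"\n",np.round(g[10:111:1]).astype(int).tolist())
im=np.hstack(fig)[:,:,::-1];cv2.imwrite("pics/rect.png",cv2.resize(np.clip(im*1.3,0,255),None,fx=1.6,fy=1.9))
E
python3 prof.py
```

```text
Traceback (most recent call last):
  File "prof.py", line 11, in <module>
    r=rect(c,z,xs,np.arange(-170,130,1.)); fig.append(r)
  File "prof.py", line 5, in rect
    mp=np.array([[proj(c,(*(O+x*xr+s*d),z)) for x in xs] for s in ss],np.float32)
                  ~~~~^^^^^^^^^^^^^^^^^^^^^
  File "h.py", line 12, in proj
    c,f,R,t=cal(n); q=R@np.array(X)+t; return np.array([f*q[0]/q[2]+c["cx"],f*q[1]/q[2]+c["cy"]])
            ~~~^^^
  File "h.py", line 5, in cal
    c=robot.calibration(n); f=192/np.tan(np.radians(c["vertical_fov"])/2)
ValueError: time passes only in moves, steps and waits
```

```bash
sed -i 's/^def cal(n):/import functools\n@functools.lru_cache\ndef cal(n):/' h.py; python3 prof.py
```

```text
scene 34 (-100, -40) 
 [161, 161, 161, 161, 161, 161, 161, 161, 161, 161, 161, 161, 161, 161, 161, 161, 161, 161, 160, 158, 157, 155, 155, 155, 154, 153, 151, 149, 148, 147, 146, 144, 142, 140, 140, 142, 144, 145, 146, 147, 147, 146, 146, 145, 145, 145, 146, 146, 147, 147, 147, 146, 146, 146, 146, 146, 146, 146, 145, 145, 144, 143, 141, 137, 128, 113, 96, 79, 68, 66, 70, 78, 88, 98, 111, 125, 136, 143, 144, 141, 135, 128, 122, 117, 114, 113, 113, 114, 115, 116, 118, 120, 120, 116, 106, 93, 80, 70, 64, 61, 61]
scene 34 (-40, 20) 
 [162, 162, 162, 162, 162, 162, 162, 162, 162, 162, 162, 162, 162, 162, 162, 162, 162, 162, 161, 160, 159, 158, 157, 157, 156, 155, 153, 150, 148, 146, 143, 140, 138, 139, 143, 145, 147, 148, 148, 148, 148, 149, 149, 149, 149, 148, 148, 148, 148, 148, 148, 148, 148, 148, 149, 149, 149, 148, 148, 148, 148, 147, 145, 140, 129, 113, 93, 76, 66, 65, 71, 81, 92, 104, 118, 131, 141, 144, 140, 132, 124, 115, 108, 101, 97, 96, 97, 100, 102, 104, 106, 108, 111, 109, 102, 90, 78, 68, 63, 60, 60]
scene 20 (-100, -40) 
 [161, 161, 161, 161, 161, 161, 161, 161, 161, 160, 
[... 2400 characters left out ...]
03, 109, 115, 120, 124, 125, 127, 127, 127, 127, 128, 128, 128, 127, 127]
top 20 (-40, 20) 
 [124, 124, 123, 122, 121, 119, 116, 114, 111, 105, 96, 91, 96, 105, 115, 120, 123, 123, 123, 122, 121, 121, 122, 123, 124, 125, 126, 127, 127, 126, 125, 121, 115, 106, 102, 106, 113, 119, 123, 126, 127, 128, 128, 128, 128, 128, 128, 128, 128, 128, 128, 128, 128, 128, 128, 128, 128, 128, 128, 128, 128, 128, 128, 127, 127, 125, 120, 114, 109, 110, 111, 109, 104, 99, 93, 87, 83, 81, 80, 80, 81, 81, 83, 85, 91, 97, 103, 110, 116, 121, 123, 125, 126, 126, 127, 127, 127, 127, 127, 127, 127][ WARN:0@2.166] global loadsave.cpp:1063 imwrite_ Unsupported depth image for selected encoder is fallbacked to CV_8U.
```

View pics/rect.png

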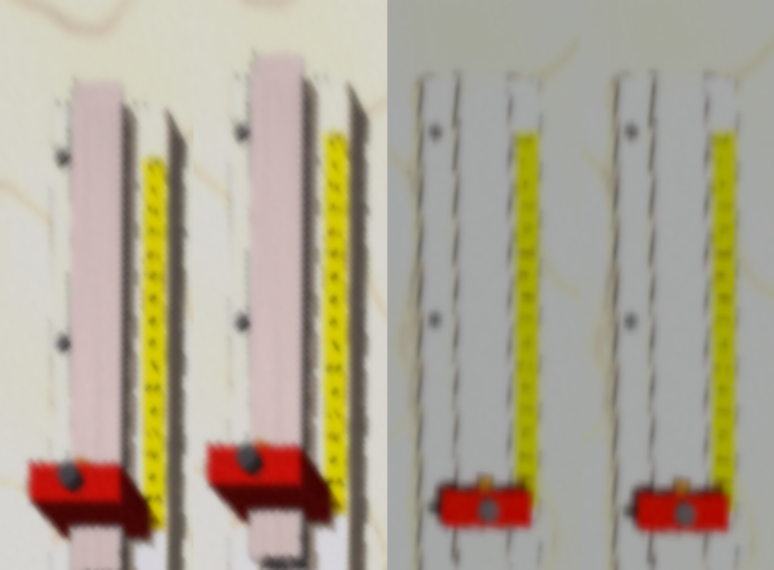

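Request:
arm_command:
  rows:
    - [0, -0.04, 0.25, -0.0014, 0.9]
    - [0, -0.04, 0.45, -0.0014, 0.9]
    - [0, -0.04, 0.533, -0.0014, 0.9]
    - [0, -0.04, 0.533, -0.0014, 0.9]
    - [0, -0.04, 0.533, -0.0014, 0.9]
    - [0, -0.04, 0.533, -0.0014, 0.9]

```text
clock: 7.35
position: [548.0, -80.7, 73.3]
tool_rot: [2.322, 2.116, 0.001]
force: [-0.3, -0.5, -5.9]
grip_width: 29.5
```

```bash
cat > st.py <<'E'
from h import *
np.set_printoptions(precision=2,suppress=True)
o=robot.get_obs();d=np.array([.0944,.9955]);xr=np.array([d[1],-d[0]]);O=np.array([566.2,107.])
p=o["position"][:2]-O;F=o["force"];R=Ro.from_rotvec(o["tool_rot"]).as_matrix()
print("t",o["clock"],"rail x %.2f s %.2f z %.2f"%(p@xr,p@d,o["position"][2]),"F x,s,z",F[:2]@xr,F[:2]@d,F[2],"M",o["moment"],"ang",np.arctan2(R[1,1],R[0,1]),"tilt",R[:,2],"w",o["grip_width"],"j6",o["joint_positions"][5])
E
python3 st.py
```

```text
t 7.35 rail x -0.36 s -188.54 z 73.25 F x,s,z -0.2754841523898164 -0.4972313640543406 -5.908065678996408 M [-0.13  0.09  0.02] ang -0.0929442378965332 tilt [ 0. -0. -1.] w 29.51614230336584 j6 -0.07412137403632685
```

Request:
arm_command:
  rows:
    - [0.1, -0.005, 0, 0.001, 0.9]
    - [0.25, -0.005, 0, 0.001, 0.9]
    - [0.4, -0.005, 0, 0.001, 0.9]
    - [0.5, -0.005, 0, 0.001, 0.9]
    - [0.55, -0.005, 0, 0.001, 0.9]
    - [0.6, -0.005, 0, 0.001, 0.9]
    - [0.65, -0.005, 0, 0.001, 0.9]
    - [0.7, -0.005, 0, 0.001, 0.9]
    - [0.75, -0.005, 0, 0.001, 0.9]
    - [0.8, -0.005, 0, 0.001, 0.9]
    - [0.8, -0.005, 0, 0.001, 0.9]

```text
clock: 8.45
position: [550.5, -48.6, 73.0]
tool_rot: [-2.323, -2.115, -0.0]
force: [-1.4, -0.2, -6.5]
grip_width: 30.0
```

```bash
python3 st.py
```

```text
t 8.45 rail x -0.96 s -156.35 z 73.03 F x,s,z -1.3572113014709273 -0.3185270011489793 -6.457784880082416 M [-0.11  0.15 -0.02] ang -0.09386132911968467 tilt [ 0.  0. -1.] w 29.95170013101658 j6 -0.01518418361702775
```

Request:
arm_command:
  rows:
    - [0.05, 0, 0, 0, 0.9]
    - [0.1, 0, 0, 0, 0.9]
    - [0.15, 0, 0, 0, 0.9]
    - [0.2, 0, 0, 0, 0.9]
    - [0.25, 0, 0, 0, 0.9]
    - [0.3, 0, 0, 0, 0.9]
    - [0.3, 0, 0, 0, 0.9]

```text
clock: 9.15
position: [551.7, -36.5, 73.0]
tool_rot: [2.323, 2.115, 0.001]
force: [0.7, -0.5, -6.2]
grip_width: 29.8
```

```bash
python3 st.py
```

```text
t 9.15 rail x -0.85 s -144.26 z 73.04 F x,s,z 0.6988618023497677 -0.4467688705049076 -6.206961153632454 M [-0.06  0.01  0.02] ang -0.09378879561861657 tilt [ 0.  0. -1.] w 29.83008498399721 j6 0.006489371927431334
```

Request:
arm_command:
  rows:
    - [0.05, 0, 0, 0, 0.9]
    - [0.1, 0, 0, 0, 0.9]
    - [0.15, 0, 0, 0, 0.9]
    - [0.2, 0, 0, 0, 0.9]
    - [0.25, 0, 0, 0, 0.9]
    - [0.3, 0, 0, 0, 0.9]
    - [0.35, 0, 0, 0, 0.9]
    - [0.4, 0, 0, 0, 0.9]
    - [0.4, 0, 0, 0, 0.9]

```text
clock: 10.05
position: [553.3, -20.5, 73.1]
tool_rot: [-2.323, -2.115, -0.001]
force: [0.6, 0.0, -6.6]
grip_width: 30.2
```

```bash
python3 st.py; python3 -c "
from h import *
snap('scene','s3.png',(190,100,310,250),4)"
```

```text
t 10.05 rail x -0.82 s -128.16 z 73.08 F x,s,z 0.5732762695253414 0.09027041419355525 -6.572413988628677 M [-0.01 -0.09 -0.03] ang -0.09384940190523589 tilt [ 0.  0. -1.] w 30.169659990197868 j6 0.035394395240482546
```

View pics/s3.png

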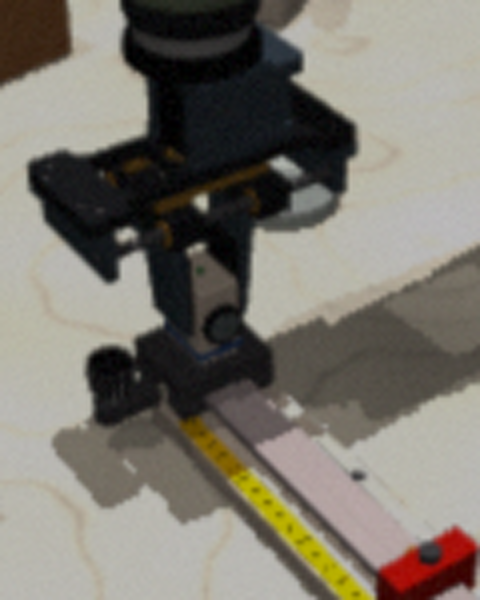

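Carriage is on the rail (front at crop ~(210,400), the strip running beside it) with no lateral load. The stop cannot be met before s≈+5, so I slide quickly to s≈-8.

Request:
arm_command:
  rows:
    - [0.08, 0, 0, 0, 0.9]
    - [0.2, 0, 0, 0, 0.9]
    - [0.36, 0, 0, 0, 0.9]
    - [0.53, 0, 0, 0, 0.9]
    - [0.7, 0, 0, 0, 0.9]
    - [0.87, 0, 0, 0, 0.9]
    - [1.04, 0, 0, 0, 0.9]
    - [1.21, 0, 0, 0, 0.9]
    - [1.38, 0, 0, 0, 0.9]
    - [1.55, 0, 0, 0, 0.9]
    - [1.72, 0, 0, 0, 0.9]
    - [1.89, 0, 0, 0, 0.9]
    - [2.06, 0, 0, 0, 0.9]
    - [2.23, 0, 0, 0, 0.9]
    - [2.4, 0, 0, 0, 0.9]
    - [2.57, 0, 0, 0, 0.9]
    - [2.74, 0, 0, 0, 0.9]
    - [2.88, 0, 0, 0, 0.9]
    - [2.97, 0, 0, 0, 0.9]
    - [3.0, 0, 0, 0, 0.9]

```text
clock: 12.1
position: [564.3, 99.0, 73.0]
tool_rot: [-2.323, -2.115, 0.0]
force: [2.3, -1.5, -6.8]
grip_width: 29.6
```

```bash
python3 st.py
python3 - <<'E'
from h import *
np.set_printoptions(precision=1,suppress=True)
im=np.load("I.npy",allow_pickle=True).item()
d=np.array([.0944,.9955]);O=np.array([566.2,107.])
for c in("scene","top"):
    print(c,[(np.round(q["extent"]),q["p"]) for q in robot.recognise(c,"nose")[:2]])
    for q in robot.landmark_of(c,"nose")[:2]: print(q,[(onz(c,q["point"],z)[:2]-O)@d for z in(34,45,55)])
E
```

```text
t 12.1 rail x -1.11 s -8.18 z 72.98 F x,s,z 2.4591230998052893 -1.3147505325441762 -6.76258563773285 M [-0.52 -0.36  0.03] ang -0.09357530283828179 tilt [-0.  0. -1.] w 29.604943045465543 j6 0.24701244640147008
scene []Traceback (most recent call last):
  File "<stdin>", line 7, in <module>
ValueError: it knows: carriage, clamp_knob, dish, driver, filter_post, knob_top, lamp, objective, oil_bottle, rail, rail_mouth, scale, slide_box, slide_tray
```

Request:
arm_command:
  rows:
    - [0.08, 0.008, 0, 0, 0.9]
    - [0.18, 0.008, 0, 0, 0.9]
    - [0.28, 0.008, 0, 0, 0.9]
    - [0.38, 0.008, 0, 0, 0.9]
    - [0.48, 0.008, 0, 0, 0.9]
    - [0.58, 0.008, 0, 0, 0.9]
    - [0.68, 0.008, 0, 0, 0.9]
    - [0.78, 0.008, 0, 0, 0.9]
    - [0.88, 0.008, 0, 0, 0.9]
    - [0.95, 0.008, 0, 0, 0.9]
    - [1.0, 0.008, 0, 0, 0.9]
    - [1.0, 0.008, 0, 0, 0.9]

```text
clock: 13.35
position: [568.4, 138.6, 73.0]
tool_rot: [-2.323, -2.115, -0.0]
force: [0.6, 0.1, -5.2]
grip_width: 29.7
```

```bash
python3 st.py
```

```text
t 13.35 rail x -0.76 s 31.71 z 73.03 F x,s,z 0.6169447750019224 0.13246381417956576 -5.193665726518377 M [-0.08  0.07  0.01] ang -0.09376402855222102 tilt [ 0.  0. -1.] w 29.741414835788838 j6 0.3131382657220209
```

Request:
arm_command:
  rows:
    - [0.03, 0, 0, 0, 0.9]
    - [0.06, 0, 0, 0, 0.9]
    - [0.09, 0, 0, 0, 0.9]
    - [0.12, 0, 0, 0, 0.9]
    - [0.15, 0, 0, 0, 0.9]
    - [0.18, 0, 0, 0, 0.9]
    - [0.21, 0, 0, 0, 0.9]
    - [0.24, 0, 0, 0, 0.9]
    - [0.27, 0, 0, 0, 0.9]
    - [0.3, 0, 0, 0, 0.9]
    - [0.3, 0, 0, 0, 0.9]
  newtons: 30

```text
clock: 14.45
position: [569.6, 150.5, 73.0]
tool_rot: [-2.323, -2.115, -0.0]
force: [-0.2, 0.6, -5.7]
grip_width: 30.4
```

```bash
python3 st.py;python3 -c "
from h import *
snap('top','t4.png',(170,150,270,230),6)"
```

```text
t 14.45 rail x -0.73 s 43.61 z 73.05 F x,s,z -0.2396526509978728 0.5463508003957444 -5.717425080266818 M [-0.1   0.08  0.04] ang -0.09384360349400592 tilt [ 0.  0. -1.] w 30.41978870557515 j6 0.3324597283011006
```

View pics/t4.png

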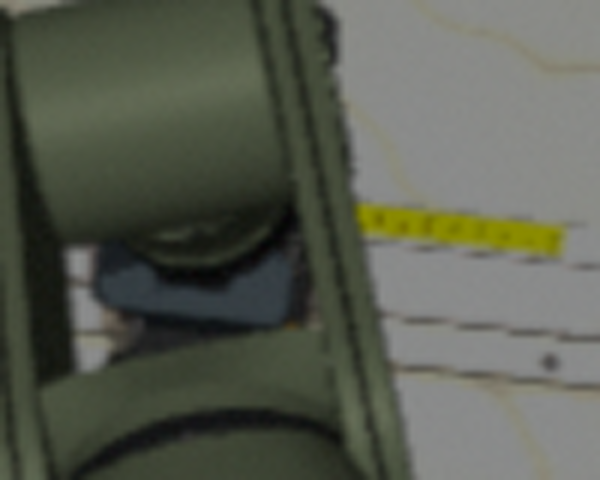

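Request:
arm_command:
  rows:
    - [0.0125, 0, 0, 0, 0.9]
    - [0.025, 0, 0, 0, 0.9]
    - [0.0375, 0, 0, 0, 0.9]
    - [0.05, 0, 0, 0, 0.9]
    - [0.0625, 0, 0, 0, 0.9]
    - [0.075, 0, 0, 0, 0.9]
    - [0.0875, 0, 0, 0, 0.9]
    - [0.1, 0, 0, 0, 0.9]

```text
clock: 15.3
position: [569.9, 154.3, 73.0]
tool_rot: [-2.323, -2.115, -0.0]
force: [-0.1, 0.3, -6.9]
grip_width: 29.7
```

Request:
arm_command:
  rows:
    - [0.0125, 0, 0, 0, 0.9]
    - [0.025, 0, 0, 0, 0.9]
    - [0.0375, 0, 0, 0, 0.9]
    - [0.05, 0, 0, 0, 0.9]
    - [0.0625, 0, 0, 0, 0.9]

```text
clock: 15.8
position: [570.2, 156.8, 73.0]
tool_rot: [2.323, 2.115, 0.0]
force: [-0.6, -0.4, -5.7]
grip_width: 29.9
```

Request:
arm_command:
  rows:
    - [0.0125, 0, 0, 0, 0.9]
    - [0.025, 0, 0, 0, 0.9]
    - [0.0375, 0, 0, 0, 0.9]
    - [0.05, 0, 0, 0, 0.9]
    - [0.0625, 0, 0, 0, 0.9]

```text
clock: 16.3
position: [570.4, 159.3, 73.0]
tool_rot: [2.323, 2.115, 0.0]
force: [-0.1, -1.1, -6.7]
grip_width: 30.1
```

Request:
arm_command:
  rows:
    - [0.0125, 0, 0, 0, 0.9]
    - [0.025, 0, 0, 0, 0.9]
    - [0.0375, 0, 0, 0, 0.9]
    - [0.05, 0, 0, 0, 0.9]
    - [0.0625, 0, 0, 0, 0.9]

```text
clock: 16.8
position: [570.6, 161.4, 73.1]
tool_rot: [2.322, 2.115, -0.001]
force: [-0.5, -2.1, -5.4]
grip_width: 30.0
```

Request:
arm_command:
  rows:
    - [0.0125, 0, 0, 0, 0.9]
    - [0.025, 0, 0, 0, 0.9]
    - [0.025, 0, 0, 0, 0.9]

```text
clock: 17.1
position: [570.7, 161.6, 73.1]
tool_rot: [2.321, 2.115, -0.002]
force: [-0.1, -5.3, -4.1]
grip_width: 29.9
```

```bash
python3 st.py;python3 -c "
from h import *
snap('scene','s5.png',(230,130,330,260),5)
im=cv2.imread('pics/s5.png');cv2.imwrite('pics/s5.png',im[:600])"
```

```text
t 17.1 rail x -0.68 s 54.76 z 73.14 F x,s,z 0.44192834556705546 -5.328935259328554 -4.133795178966499 M [-1.18  0.21  0.11] ang -0.09304229207832766 tilt [-0. -0. -1.] w 29.885135446970693 j6 0.35214831844477806
```

View pics/s5.png

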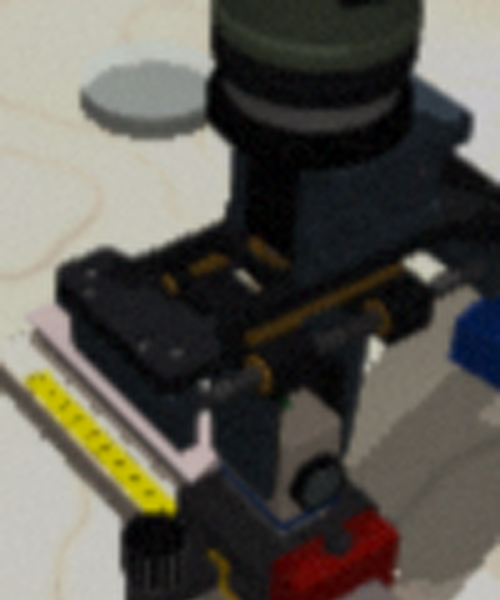

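Hard contact at s≈54.8, with the carriage face against the red stop in the picture (~(285,540) in the crop). I'll set it down on the rail, press a little more and read the force.

Request:
arm_command:
  rows:
    - [0, 0, 0.01, 0, 0.9]
    - [0, 0, 0.022, 0, 0.9]
    - [0.01, 0, 0.025, 0, 0.9]
    - [0.015, 0, 0.025, 0, 0.9]
    - [0.015, 0, 0.025, 0, 0.9]

```text
clock: 17.65
position: [570.7, 161.7, 72.4]
tool_rot: [2.321, 2.115, -0.004]
force: [0.2, -7.7, -2.2]
grip_width: 29.8
```

```bash
python3 st.py
```

```text
t 17.65 rail x -0.72 s 54.83 z 72.37 F x,s,z 0.9080094417456259 -7.617887017580431 -2.1628979797288674 M [-1.49  0.24  0.14] ang -0.09273696059922944 tilt [-0. -0. -1.] w 29.791751386038605 j6 0.35299874664027603
```

Request:
arm_command:
  rows:
    - [-0.01, 0, 0.025, 0, 0.8]
    - [-0.01, 0, 0.025, 0, 0.6]
    - [-0.01, 0, 0.025, 0, 0.4]
    - [-0.01, 0, 0.025, 0, 0.4]
    - [-0.01, 0, -0.3, 0, 0.4]
    - [-0.01, 0, -0.9, 0, 0.4]
    - [-0.01, 0, -1.5, 0, 0.4]
    - [-1.0, 0, -1.8, -0.15, 0.4]
    - [-2.0, 0, -1.8, -0.3, 0.4]
    - [-3.0, 0, -1.8, -0.45, 0.4]
    - [-3.5, 0, -1.8, -0.6, 0.4]
    - [-3.5, 0, -1.8, -0.75, 0.4]
    - [-3.5, 0, -1.8, -0.9, 0.4]
    - [-3.5, 0, -1.8, -1.05, 0.4]
    - [-3.5, 0, -1.8, -1.2, 0.4]
    - [-3.5, 0, -1.8, -1.35, 0.4]
    - [-3.5, 0, -1.8, -1.5, 0.4]
    - [-3.5, 0, -1.8, -1.57, 0.4]

```text
clock: 19.45
position: [558.1, 24.2, 145.2]
tool_rot: [0.142, 3.137, 0.001]
force: [-0.4, 0.8, -0.7]
grip_width: 54.8
```

```bash
python3 st.py
python3 - <<'E'
from h import *
np.set_printoptions(precision=1,suppress=True)
d=np.array([.0944,.9955]);xr=np.array([d[1],-d[0]]);O=np.array([566.2,107.])
for c in("scene","top"):
  for n,z in(("knob_top",67.5),("clamp_knob",58.5),("lamp",89.5)):
    robot.grab_frame(c)
    for q in robot.landmark_of(c,n)[:2]:
        w=onz(c,q["point"],z)[:2]-O; print(c,n,q["p"],np.array(q["point"]),"rail",w@xr,w@d)
a=robot.grab_frame("scene")[170:270,230:330,::-1];b=robot.grab_frame("top")[150:250,150:250,::-1]
cv2.imwrite("pics/c6.png",cv2.resize(np.hstack([a,b]),None,fx=4,fy=4,interpolation=2))
E
```

```text
t 19.45 rail x -0.21 s -83.18 z 145.21 F x,s,z -0.46137794247911135 0.7226582385664371 -0.6810554866902031 M [ 0.    0.01 -0.02] ang 1.4802280455422843 tilt [ 0.  0. -1.] w 54.75103004248662 j6 -1.4579136138401196
scene knob_top 0.79 [262.9 238.4] rail 64.08430148738978 63.964642921094445
scene knob_top 0.42 [205.4 285. ] rail 215.27593852563376 96.84609485689906
scene clamp_knob 0.94 [258.3 238.5] rail 67.38700697529352 52.23981127670386
scene clamp_knob 0.23 [261.3 148. ] rail -136.25614548272785 -225.31071563219982
scene lamp 0.87 [288.3 214.2] rail -8.529859156606006 54.49207699020764
top knob_top 0.95 [209.4 168.2] rail 63.9412748605135 53.05973958369758
top knob_top 0.66 [208. 169.] rail 61.297455034247115 56.57087586547063
top clamp_knob 0.72 [208.1 169.1] rail 62.69994392112324 57.26720917933136
top lamp 0.56 [206.3 188.2] rail 5.175880261625467 52.06474217029149
```

View pics/c6.png

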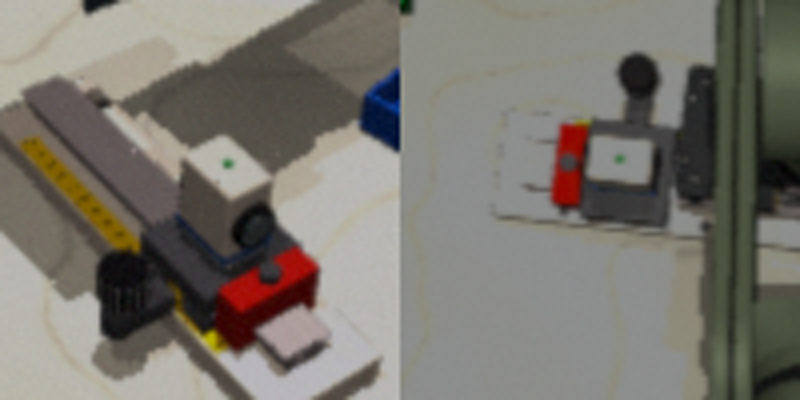

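Scene shows the carriage flush with the red stop. In the top view the body touches the stop and the knob is clear at ~(209.5,168.7). Next I refine the knob centre from the dark blob.

```bash
python3 - <<'E'
from h import *
d=np.array([.0944,.9955]);xr=np.array([d[1],-d[0]]);O=np.array([566.2,107.])
im=np.mean([robot.grab_frame("top").astype(float) for _ in range(4)],0)
g=im[160:177,199:220].mean(2); w=np.clip((100-g)/60,0,1); w[13:]=0
n,l,st,ce=cv2.connectedComponentsWithStats((w>.2).astype(np.uint8)); k=1+np.argmax(st[1:,4]);w*=cv2.dilate((l==k).astype(np.uint8),np.ones((3,3)))
print(np.round(g).astype(int)[:, ::2])
ys,xs=np.nonzero(w);W=w[ys,xs];p=(199+np.average(xs,weights=W),160+np.average(ys,weights=W))
print(st[k],p)
for z in(60,67.5): q=onz("top",p,z)[:2]-O;print("knob",q@xr,q@d)
q=onz("top",(204.75,189.5),105.5)[:2]-O;print("dot",q@xr,q@d)
c,s=-.0944,1; X=O+65*xr+55*d; print("target",X)
E
python3 go.py 635.9 155.6 145 1.4764
```

```text
[[139 140 139 140 139 140 140 140 140 140 140]
 [139 140 140 140 140 138 140 141 140 139 140]
 [139 139 140 140 135 128 134 139 138 139 139]
 [138 139 138 134 109  75 107 134 135 136 137]
 [139 139 137 110  46  33  51 123 136 136 136]
 [140 140 138  81  28  29  30  79 138 139 138]
 [140 140 136  47  28  28  28  56 138 140 140]
 [140 141 127  37  28  27  28  43 133 141 141]
 [141 141 123  34  29  27  28  32 120 140 141]
 [141 140 132  42  30  29  26  25 110 141 141]
 [140 141 138  50  27  28  26  22 110 141 141]
 [141 140 139  81  24  26  24  32 119 141 140]
 [141 140 141 116  23  21  18  49 136 141 140]
 [141 140 141 126  41  27  27  71 139 142 140]
 [140 141 141 135  61  34  43  93 142 141 139]
 [141 141 141 126  58  53  53  94 141 141 139]
 [141 140 141 122  59  56  55  95 138 141 139]]
[ 5  3 11 10 85] (np.float64(209.19591534811553), np.float64(168.1121114258394))
knob 65.50999022545045 54.46131681452682
knob 64.11886887902511 53.64293787600755
dot -0.930405447934165 53.90874378314862
target [636.0995 155.6165]
[-1.635  3.462 -0.025] -0.0005 ang 1.4759 pos [557.67  23.92 143.99]
```

Request:
arm_command:
  rows:
    - [-0.8, 0.6, 0, 0, 0.4]
    - [-1.64, 1.5, 0, 0, 0.4]
    - [-1.64, 2.4, 0, 0, 0.4]
    - [-1.64, 3.1, 0, 0, 0.4]
    - [-1.64, 3.46, 0, 0, 0.4]
    - [-1.64, 3.46, 0, 0, 0.4]
    - [-1.64, 3.46, 0.7, 0, 0.4]
    - [-1.64, 3.46, 1.5, 0, 0.4]
    - [-1.64, 3.46, 2.2, 0, 0.4]
    - [-1.64, 3.46, 2.6, 0, 0.4]
    - [-1.64, 3.46, 2.6, 0, 0.4]
    - [-1.64, 3.46, 2.6, 0, 0.4]
    - [-1.64, 3.46, 2.6, 0, 0.4]

```text
clock: 21.65
position: [637.1, 155.1, 41.7]
tool_rot: [0.15, 3.135, 0.001]
force: [0.6, -0.0, -0.0]
grip_width: 54.6
```

```bash
python3 st.py; python3 go.py 636.1 155.6 40 1.4764
```

```text
t 21.65 rail x 66.04 s 54.54 z 41.69 F x,s,z 0.6037386028911023 0.04178182229407478 -0.03713245821466657 M [-0.   -0.01 -0.01] ang 1.475394365735057 tilt [ 0.  0. -1.] w 54.582418994423655 j6 -1.2539969047969157
[0.026 0.011 0.042] -0.001 ang 1.4754 pos [637.1  155.06  41.69]
```

Request:
arm_command:
  rows:
    - [0.026, 0.02, 0.03, 0, 0.4]
    - [0.026, 0.02, 0.03, 0, 0.5]
    - [0.026, 0.02, 0.03, 0, 0.58]
    - [0.026, 0.02, 0.03, 0, 0.64]
    - [0.026, 0.02, 0.03, 0, 0.68]
    - [0.026, 0.02, 0.03, 0, 0.72]
    - [0.026, 0.02, 0.03, 0, 0.8]
    - [0.026, 0.02, 0.03, 0, 0.9]
    - [0.026, 0.02, 0.03, 0, 0.9]
  newtons: 50

```text
clock: 22.55
position: [635.1, 156.5, 38.8]
tool_rot: [0.149, 3.138, 0.0]
force: [0.8, 0.8, -0.1]
grip_width: 27.2
```

```bash
python3 st.py
```

```text
t 22.55 rail x 63.91 s 55.80 z 38.83 F x,s,z 0.6897137236321752 0.8645718151140922 -0.126707439987586 M [ 0.08  0.05 -0.01] ang 1.4759580875542344 tilt [ 0.  0. -1.] w 27.158833146250046 j6 -1.252107380376631
```

Request:
arm_command:
  rows:
    - [0, 0.02, 0, 0.0, 0.9]
    - [0, 0.02, 0, 0.04, 0.9]
    - [0, 0.02, 0, 0.08, 0.9]
    - [0, 0.02, 0, 0.12, 0.9]
    - [0, 0.02, 0, 0.16, 0.9]
    - [0, 0.02, 0, 0.2, 0.9]
    - [0, 0.02, 0, 0.24, 0.9]
    - [0, 0.02, 0, 0.28, 0.9]
    - [0, 0.02, 0, 0.32, 0.9]
    - [0, 0.02, 0, 0.36, 0.9]
    - [0, 0.02, 0, 0.4, 0.9]
  newtons: 55

```text
clock: 23.65
position: [635.1, 156.7, 38.8]
tool_rot: [0.77, 3.046, -0.002]
force: [-0.5, -1.2, 0.7]
grip_width: 27.0
```

```bash
python3 st.py
```

```text
t 23.65 rail x 63.88 s 55.98 z 38.81 F x,s,z -0.34888041901114186 -1.196566566225903 0.6993976261533297 M [-0.28 -0.03  0.34] ang 1.075729553311145 tilt [-0. -0. -1.] w 27.001082485106124 j6 -0.8500961133156506
```

Request:
arm_command:
  rows:
    - [0, 0, 0, 0.04, 0.9]
    - [0, 0, 0, 0.08, 0.9]
    - [0, 0, 0, 0.12, 0.9]
    - [0, 0, 0, 0.16, 0.9]
    - [0, 0, 0, 0.2, 0.9]
    - [0, 0, 0, 0.24, 0.9]
    - [0, 0, 0, 0.28, 0.9]
    - [0, 0, 0, 0.32, 0.9]

```text
clock: 24.45
position: [635.2, 156.6, 38.8]
tool_rot: [1.245, 2.884, -0.002]
force: [-0.1, -2.2, 1.0]
grip_width: 27.1
```

```bash
python3 st.py
```

```text
t 24.45 rail x 63.99 s 55.90 z 38.82 F x,s,z 0.0873465081911745 -2.178480244922007 1.0180698002850999 M [-0.35 -0.    0.31] ang 0.7557713176554984 tilt [ 0. -0. -1.] w 27.09655725819648 j6 -0.5301190506787731
```

Request:
arm_command:
  rows:
    - [0, 0, 0, 0.04, 0.9]
    - [0, 0, 0, 0.08, 0.9]
    - [0, 0, 0, 0.12, 0.9]
    - [0, 0, 0, 0.16, 0.9]
    - [0, 0, 0, 0.2, 0.9]

```text
clock: 24.95
position: [635.3, 156.5, 38.8]
tool_rot: [1.526, 2.745, -0.002]
force: [0.4, -1.5, 0.8]
grip_width: 26.8
```

```bash
python3 st.py
```

```text
t 24.95 rail x 64.14 s 55.83 z 38.85 F x,s,z 0.5450311826949877 -1.4776733689537758 0.8471987801107841 M [-0.41 -0.03  0.35] ang 0.5557690570099225 tilt [ 0. -0. -1.] w 26.822160643563258 j6 -0.33010929357240437
```

Request:
arm_command:
  rows:
    - [0, 0, 0, 0.04, 0.9]
    - [0, 0, 0, 0.08, 0.9]
    - [0, 0, 0, 0.12, 0.9]
    - [0, 0, 0, 0.16, 0.9]
    - [0, 0, 0, 0.2, 0.9]

```text
clock: 25.45
position: [635.5, 156.4, 38.8]
tool_rot: [1.793, 2.578, -0.001]
force: [1.5, -1.6, 0.8]
grip_width: 26.9
```

```bash
python3 st.py
```

```text
t 25.45 rail x 64.29 s 55.72 z 38.85 F x,s,z 1.6588044973330116 -1.4788766059398846 0.8430199380049777 M [-0.49 -0.11  0.32] ang 0.3557810628265613 tilt [ 0. -0. -1.] w 26.884908597135635 j6 -0.13009788598925393
```

Request:
arm_command:
  rows:
    - [0, 0, 0, 0.04, 0.9]
    - [0, 0, 0, 0.08, 0.9]
    - [0, 0, 0, 0.12, 0.9]
    - [0, 0, 0, 0.16, 0.9]
    - [0, 0, 0, 0.2, 0.9]

```text
clock: 25.95
position: [635.6, 156.3, 38.9]
tool_rot: [2.04, 2.386, -0.001]
force: [1.2, -2.9, 0.3]
grip_width: 26.8
```

```bash
python3 st.py
```

```text
t 25.95 rail x 64.48 s 55.68 z 38.89 F x,s,z 1.4869427285173167 -2.801378176281115 0.2940205699797175 M [-0.53 -0.14  0.34] ang 0.15595125312175898 tilt [ 0. -0. -1.] w 26.83576520489907 j6 0.06985642015699725
```

Request:
arm_command:
  rows:
    - [0, 0, 0, 0.04, 0.9]
    - [0, 0, 0, 0.08, 0.9]
    - [0, 0, 0, 0.12, 0.9]
    - [0, 0, 0, 0.16, 0.9]
    - [0, 0, 0, 0.2, 0.9]

```text
clock: 26.45
position: [636.7, 156.2, 39.1]
tool_rot: [2.267, 2.17, 0.002]
force: [3.7, -2.2, -0.2]
grip_width: 26.8
```

```bash
python3 st.py
```

```text
t 26.45 rail x 65.50 s 55.66 z 39.14 F x,s,z 3.8827160645256575 -1.8751279116378226 -0.18634067263107967 M [-0.55 -0.49  0.38] ang -0.04379971644549259 tilt [ 0. -0. -1.] w 26.82287975206577 j6 0.26975567184123916
```

Request:
arm_command:
  rows:
    - [0, 0.015, 0, 0.03, 0.9]
    - [0, 0.03, 0, 0.06, 0.9]
    - [0, 0.03, 0, 0.09, 0.9]
    - [0, 0.03, 0, 0.12, 0.9]
    - [0, 0.03, 0, 0.15, 0.9]

```text
clock: 26.95
position: [637.6, 156.5, 39.2]
tool_rot: [2.425, 1.993, 0.002]
force: [3.6, -5.5, 0.3]
grip_width: 27.1
```

```bash
python3 st.py
```

```text
t 26.95 rail x 66.35 s 56.04 z 39.15 F x,s,z 4.050998312789897 -5.107984990075769 0.31390212439667425 M [-0.82 -0.67  0.35] ang -0.19515842429274524 tilt [ 0. -0. -1.] w 27.06675809735378 j6 0.4201381460051748
```

Request:
arm_command:
  rows:
    - [0, 0, 0, 0.03, 0.9]
    - [0, 0, 0, 0.06, 0.9]
    - [0, 0, 0, 0.09, 0.9]
    - [0, 0, 0, 0.12, 0.9]
    - [0, 0, 0, 0.15, 0.9]
  newtons: 60

```text
clock: 27.45
position: [638.0, 156.8, 39.2]
tool_rot: [2.568, 1.806, 0.004]
force: [5.8, -3.7, -0.3]
grip_width: 27.0
```

```bash
python3 st.py
```

```text
t 27.45 rail x 66.75 s 56.39 z 39.21 F x,s,z 6.165185343680377 -3.1191941934542404 -0.342495217353255 M [-0.66 -0.73  0.46] ang -0.34499390586037526 tilt [ 0. -0. -1.] w 26.970052628123412 j6 0.569951210176994
```

Request:
arm_command:
  rows:
    - [0, 0, 0, 0.03, 0.9]
    - [0, 0, 0, 0.06, 0.9]
    - [0, 0, 0, 0.09, 0.9]
    - [0, 0, 0, 0.12, 0.9]

```text
clock: 27.85
position: [638.3, 157.0, 39.3]
tool_rot: [2.671, 1.649, 0.006]
force: [5.3, -3.3, -1.1]
grip_width: 26.8
```

```bash
python3 st.py
```

```text
t 27.85 rail x 67.06 s 56.62 z 39.30 F x,s,z 5.605352337718219 -2.824367643300068 -1.1115542835513967 M [-0.67 -0.88  0.47] ang -0.4646975918075727 tilt [ 0. -0. -1.] w 26.77732957909015 j6 0.6897280101882652
```

Request:
arm_command:
  rows:
    - [0, 0, 0, 0.03, 0.9]
    - [0, 0, 0, 0.06, 0.9]
    - [0, 0, 0, 0.09, 0.9]
    - [0, 0, 0, 0.12, 0.9]

```text
clock: 28.25
position: [638.5, 157.1, 39.4]
tool_rot: [2.765, 1.486, 0.007]
force: [4.6, -3.1, -1.9]
grip_width: 26.6
```

```bash
python3 st.py
```

```text
t 28.25 rail x 67.27 s 56.67 z 39.39 F x,s,z 4.872083589223318 -2.6771155222217886 -1.9069099334328676 M [-0.6  -0.89  0.55] ang -0.5844567685869722 tilt [ 0. -0. -1.] w 26.5853569366654 j6 0.8095822825765169
```

Request:
arm_command:
  rows:
    - [0, 0, 0, 0.03, 0.9]
    - [0, 0, 0, 0.06, 0.9]
    - [0, 0, 0, 0.09, 0.9]
    - [0, 0, 0, 0.11, 0.9]

```text
clock: 28.65
position: [638.7, 157.0, 39.4]
tool_rot: [2.842, 1.333, 0.007]
force: [5.3, -2.8, -1.4]
grip_width: 27.0
```

```bash
python3 st.py
```

```text
t 28.65 rail x 67.40 s 56.64 z 39.42 F x,s,z 5.579952981359975 -2.3308265936162496 -1.4224632199092946 M [-0.67 -0.96  0.66] ang -0.6938448123589805 tilt [ 0.01 -0.   -1.  ] w 26.954872212344032 j6 0.9191345828521682
```

Torque reads 0.66 N m against 0.335 of plain friction, a climb of ≈0.32, about 0.5 rad past the bite: firm. I open only a little, since the body is close, and go straight up.

Request:
arm_command:
  rows:
    - [0, 0, 0, 0, 0.68]
    - [0, 0, 0, 0, 0.66]
    - [0, 0, 0, 0, 0.66]
    - [0, 0, -0.1, 0, 0.66]
    - [0, 0, -0.3, 0, 0.66]
    - [0, 0, -0.6, 0, 0.66]
    - [0, 0, -1.0, 0, 0.66]
    - [0, 0, -1.5, 0, 0.66]
    - [0, 0, -2.2, 0, 0.66]
    - [0, 0, -2.8, 0, 0.66]
    - [0, 0, -2.8, 0, 0.66]

```text
clock: 29.75
position: [636.9, 158.0, 154.5]
tool_rot: [-2.844, -1.333, -0.007]
force: [0.9, -0.1, 0.7]
grip_width: 30.8
```

```bash
python3 st.py; python3 go.py 560 -20 220 -0.6
```

```text
t 29.75 rail x 65.60 s 57.43 z 154.54 F x,s,z 0.8888709720245133 -0.049350353920989354 0.6761885571102677 M [-0.14  0.07 -0.02] ang -0.6943148122306263 tilt [ 0.  0. -1.] w 30.779259343562433 j6 0.918797374806359
[-4.643  1.372 -1.654] -0.0943 ang -0.6943 pos [636.93 157.98 154.54]
```

Request:
arm_command:
  rows:
    - [-1, 0.3, -1, 0, 0.4]
    - [-2, 0.6, -1.65, 0, 0.4]
    - [-3, 0.9, -1.65, 0, 0.4]
    - [-4, 1.2, -1.65, 0, 0.4]
    - [-4.64, 1.37, -1.65, 0, 0.4]
    - [-4.64, 1.37, -1.65, 0, 0.4]
    - [-4.64, 1.37, -1.65, 0, 0.4]

```text
clock: 30.45
position: [558.8, -20.3, 215.9]
tool_rot: [-2.843, -1.331, 0.003]
force: [0.4, 0.8, 0.9]
grip_width: 54.7
```

Run:
```python
from h import *
import time
a=robot.grab_frame("scene")[180:260,240:340,::-1];b=robot.grab_frame("top")[150:230,150:250,::-1]
cv2.imwrite("pics/c7.png",cv2.resize(np.hstack([a,b]),None,fx=4,fy=4,interpolation=2))
```

```text
(no output)
```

View pics/c7.png

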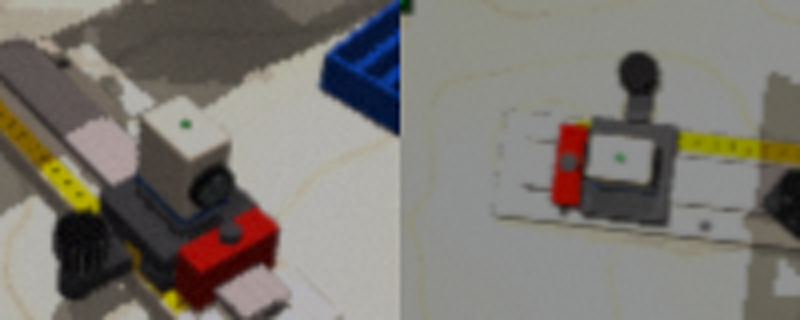

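Carriage is still against the red stop in both views, with the gripper clear. I'll check numerically that it did not back off during clamping.

Run:
```python
from h import *
A=cv2.imread("pics/c6.png").astype(np.float32).mean(2);B=cv2.imread("pics/c7.png").astype(np.float32).mean(2)
def sh(a,b): return np.array(cv2.phaseCorrelate(a.copy(),b.copy(),cv2.createHanningWindow(a.shape[::-1],5)))
# top view (same crop origin): tool shadow excluded
for n,(x0,y0,x1,y1) in dict(carr=(575,40,668,230),knob=(605,45,668,110),head=(580,125,665,190),stop=(500,100,590,225)).items():
    s=sh(A[y0:y1,x0:x1],B[y0:y1,x0:x1]); print(n,"px shift",s[0]/4)
# edges along a row band: body right/left edges, and scene shift (crop origin moved by 10,10 px)
for n,M in(("c6",A),("c7",B)):
    print(n,M[195:215,560:690].mean(0)[::4].round().astype(int).tolist())
a=A[130:250,170:290];b=B[90:210,130:250];print("scene head",sh(a,b)[0]/4); a=A[240:345,200:330];b=B[200:305,160:290][:,:];print("scene stop",sh(a[:b.shape[0]],b)[0]/4)
```

```text
Traceback (most recent call last):
ValueError: setting an array element with a sequence. The requested array has an inhomogeneous shape after 1 dimensions. The detected shape was (2,) + inhomogeneous part.
```

Run:
```python
from h import *
A=cv2.imread("pics/c6.png").astype(np.float32).mean(2);B=cv2.imread("pics/c7.png").astype(np.float32).mean(2)
def sh(a,b): return np.round(np.array(cv2.phaseCorrelate(a.copy(),b.copy(),cv2.createHanningWindow(a.shape[::-1],5))[0])/4,2)
for n,(x0,y0,x1,y1) in dict(carr=(575,40,668,230),knob=(605,45,668,110),head=(580,125,665,190),stop=(500,100,590,225)).items():
    print(n,"px shift",sh(A[y0:y1,x0:x1],B[y0:y1,x0:x1]))
for n,M in(("c6",A),("c7",B)):
    print(n,M[195:215,560:690].mean(0)[::4].round().astype(int).tolist())
a=A[130:250,170:290];b=B[90:210,130:250];print("scene head",sh(a,b)); a=A[240:345,200:330];b=B[200:305,160:290];print("scene stop",sh(a,b))
```

```text
carr px shift [-0.03  0.01]
knob px shift [-0.08 -0.03]
head px shift [-0.01 -0.03]
stop px shift [-0.02  0.13]
c6 [62, 52, 60, 67, 66, 58, 59, 63, 59, 56, 55, 56, 56, 56, 56, 57, 57, 58, 58, 59, 59, 57, 58, 60, 64, 67, 61, 79, 118, 121, 95, 81, 71]
c7 [63, 53, 60, 69, 66, 59, 60, 62, 56, 55, 57, 57, 58, 59, 58, 59, 59, 59, 59, 60, 60, 58, 58, 61, 66, 70, 65, 81, 121, 137, 137, 136, 132]
scene head [ 0.01 -0.03]
scene stop [ 0.15 -0.02]
```

```bash
python3 -c "
from h import *
print(robot.sign_off())"
```

```text
the job is handed in; nothing more can be done
None
```

The lamp carriage is on the rail, home against the red stop and clamped, and the job is handed in. The clock read about 30.5 s at the last move.

- **Sliding on:** I gripped the white lamp head across its 30 mm width and fed the carriage in from the open end. There was almost no side force at the mouth, and at most about 2.5 N along the way.
- **Home against the stop:** The push rose from about 2 N to 7.6 N with almost no further travel, so I took that as the hard stop face. The nose sits behind the carriage and could not be seen, so its being pushed in rests on that contact and on both camera views showing the carriage against the stop.
- **Clamping:** I turned the knob clockwise about 2.17 rad in all. The torque stayed near 0.33 N m until roughly 1.7 rad. It then climbed to 0.66 N m, about 0.32 N m above plain friction and roughly 0.5 rad past the bite.
- **Last checks:** Pictures from before clamping and after letting go show the carriage moved less than 0.1 px (about 0.3 mm). The gripper is open and well clear. I did not re-measure the bystanders, but the arm went near none of them.
- **Disagreements:**
  - The two cameras put the rail about 8 mm apart along its length, so I found the stop by touch.
  - The knob's sideways position came out 1–2 mm further out than the cameras gave. The fingers centred themselves on it, with about 6 N of side force.

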